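Shift the tube mixer to its orbital programme

ROBOT

A 7-joint arm with a two-finger parallel gripper is mounted at the origin on the work surface. World frame = base frame: x ahead of the robot, y to its left, z up, the work surface at z = 0. Lengths are in m, angles in rad, forces in N, time in s.
With the tool pointing down it reaches from about 0.4 to 0.85 m from the base axis. Payload 10.4 kg.
Tool frame: the origin (TCP) lies on the centre line of the jaws, within the pads' length; the fingertips stand 22 mm ahead of it and the grasp point (between the pads) lies 3 mm ahead of it; z points along the fingers, y is the line along which they close (so a half turn about z gives the same grasp; the last joint's range is limited). The gripper opens to 87 mm and grips with 3 to 60 N. Pads are 19 mm wide; open, the fingers measure 117 mm over their backs; the gripper's body (75 mm by 190 mm) begins 51 mm behind the grasp point.
Start: joints at [1.304, 0.332, -0.065, 1.46, 0.022, 1.35, -0.088], TCP at [0.151, -0.607, 0.245] pointing down, gripper open.
Joint ranges: [-2.6, 2.6], [-0.5, 2.12], [-1.47, 1.34], [0.16, 2.42], [-1.27, 4.41], [0.06, 2.06], [-2.6, 2.6]. Speed limits (rad/s): [2.22, 2.22, 2.79, 2.79, 3.14, 3.14, 3.14].

INTERFACE

Orientations are given as a unit quaternion [x, y, z, w].
In Python, from bench import r, viewer, close_job, read_state gives the robot as it stands (r), with the cameras (viewer), the job as plain functions and the readings as plain functions.
- The arm moves only by the tool jog_arm, called after ">>>" by a JSON object that holds its "name" and its "arguments". Schema: {"type":"object","properties":{"offsets":{"type":"array","items":{"type":"array","items":{"type":"array","items":{"type":"number"},"minItems":5,"maxItems":5},"minItems":1,"maxItems":12},"minItems":1,"maxItems":1},"squeeze":{"type":"number"},"only":{"type":"string"},"quiet":{"type":"boolean"},"lines":{"type":"string"}},"required":["offsets"],"additionalProperties":false}. offsets is a list that holds a single list of rows (three levels of brackets), with 1 to 12 rows, each of 5 numbers: dx, dy, dz in a scale on which 1.0 is 1 m, then a turn about the tool's z in parts of the range, where 1.0 means 360 degrees, then the finger opening in m; each row is the pose to reach, as a shift and turn from the pose commanded when the call began, along the tool's axes at that moment; what a row does not reach only later rows make up. A row lasts 1/10 s, in which the tool goes at most 0.05 m and 0.15 rad, less where a joint would pass 70% of its speed; a pose out of reach is approached as far as the arm can. The fingers move at their own pace and stop on an object; squeeze is the grip in N (left out, the last holds). Time passes only in rows, so rows that do not move let the fingers close. The tool returns the time, the measured TCP pose, the force, the opening and the grip force at its end. only (a regular expression) keeps the lines of the reply that match it, lines (a string "A,B") keeps lines A to B, and quiet returns only ok. A shift or turn number past 1, either way, is cut back to 1. Input that does not fit is refused with a message, and nothing moves.
- read_state(): the state, without advancing time (a new reading comes with each control period).
- viewer.camera(name): name is "scene" or "top"; returns a dict with "img" (400x640x3 uint8, red, green, blue), "fx", "fy", "cx", "cy" (pixels), "k1" (the pictures are not rectified: a ray, as slopes to the right and down, at radius r is drawn at 1 + k1 r^2 times it, then the intrinsics apply), "pose" (4x4, takes a point from camera to world coordinates). Camera axes: x right, y down, z forward; pixel columns grow to the right and rows downward; lengths in m; the calibration is good to about 2 mm. A picture is of the moment at which its call begins. There is no depth.
- close_job(): hands the job in; it is judged then, once.
The state is a dict: "time": time; "joint_positions": joint angles; "joint_vel": joint speeds; "joint_torque": joint torques, N m; "ee_pos": TCP position; "eef_rot": TCP orientation; "ft_force": force on the tool from outside, world axes, zero at the start; "torque": the same for the moment, N m; "width": finger opening in m; "grip_force": force on a finger pad.
Only numpy, scipy, OpenCV 4.12 (cv2) and the standard library are available. Lean on these libraries where they do the work, as an engineer would, in place of code of your own. Each camera call takes 0.05 s, during which the arm holds its last target. There are 200 camera calls.

TASK

Set the tube mixer to its orbital programme: with the fingertips, push the black-knobbed selector lever out of its park slot, through the gate, and fully home into the corner slot marked by the tile with the raised ring, then leave it there. Only push the knob, without forcing it, and never pull it upwards; do not run the lever into any of the three other marked slots, and leave everything else on the bench where it stands.

Things in the scene. Friction and masses are not known exactly. Their poses are not given: they have to be found in the camera images.
- mixer: white bench-top tube mixer, fixed. Origin on the table under the gate's centre; x = away from the robot to its roller deck ('far'), y = its left. Console 220 (x) x 280 (y) mm centred on the origin; roller deck beyond it (x 112 to 282 mm, lower than 86 mm). Knob centre in mixer x, y (mm): parked (-37, 0), middle of cross passage (0, 0), its ends (0, +-40), home in corner slots (+-37, +-39)
- gate_centre (a point): centre of the gate, on top of the flat aluminium plate, 85 mm above the table. Straight cross passage along mixer y; from each of its ends one corner slot to far and one to near; from its middle only a park slot to near (solid metal on the far side). The stalk's axis at the plate reaches (+-22, +-24) mm in the corners, (-22, 0) parked. All 14 to 15 mm wide, stalk 10 mm
- knob_centre (a point): centre of the lever's black knob, a block with rounded edges, 34 x 34 mm across, 40 mm along the stalk. The lever tilts both ways about a point 15 mm above the table under the gate's centre, knob centre 125 mm from that point (upright: knob 120 to 160 mm above the table). It takes about 3 to 4 N at the knob and stays where it is left
- lever_along (a joint): tilt of the lever along the slots, rad: positive leans to far (mixer +x), negative to near; 0 = in the cross passage, stops at +-0.305 (slot ends). The episode starts with the lever in the park slot, between -0.305 and -0.20
- lever_cross (a joint): tilt of the lever along the cross passage, rad: positive leans to the mixer's left (+y), stops at +-0.33 (at the corner slots), 0 = middle column with the park slot
- knob (a joint): how far the knob is pulled up along its stalk, m: 0 normally, a spring presses it down with 12 N, stop at 0.012
- mark_ring: white tile 40 mm square, 4 mm thick, fixed on the gate plate, with a raised black symbol (7 mm above the plate in all): a ring, 32 mm across (orbital programme: the wanted one). Origin: centre of its underside, at (+-60, +-62) mm in mixer x, y. It marks the corner slot that ends nearest to it. Which of the four corners it stands at changes
- mark_bar: white tile 40 mm square, 4 mm thick, fixed on the gate plate, with a raised black symbol (7 mm above the plate in all): one straight bar. Origin: centre of its underside, at (+-60, +-62) mm in mixer x, y. It marks the corner slot that ends nearest to it. Which of the four corners it stands at changes
- mark_twobars: white tile 40 mm square, 4 mm thick, fixed on the gate plate, with a raised black symbol (7 mm above the plate in all): two parallel bars. Origin: centre of its underside, at (+-60, +-62) mm in mixer x, y. It marks the corner slot that ends nearest to it. Which of the four corners it stands at changes
- mark_cross: white tile 40 mm square, 4 mm thick, fixed on the gate plate, with a raised black symbol (7 mm above the plate in all): a plus-shaped cross. Origin: centre of its underside, at (+-60, +-62) mm in mixer x, y. It marks the corner slot that ends nearest to it. Which of the four corners it stands at changes
- tube_rack: loose white rack block 75 x 120 x 45 mm with fifteen orange-capped tubes, 103 mm tall in all, standing close to the mixer's right side; origin under its centre
- tip_box: loose blue pipette-tip box with clear lid, 120 x 80 x 55 mm, close to the mixer's left side; origin under its centre
- sample_pot: loose small clear screw-top pot, 44 mm across and 55 mm tall, standing on the ledge of the mixer's roller deck (ledge 81 mm above the table); origin under its centre
- tub: loose white screw-top tub, 100 mm across, 100 mm tall; origin under its centre
- carton: loose white carton 90 x 120 x 70 mm; origin under its centre
- wash_bottle: loose white bottle with red cap, 68 mm across, 170 mm tall; origin under its centre
- pipette: loose hand pipette lying flat, about 250 mm long, 22 mm high; origin on its underside

How it is judged:
At the end, for the whole second after the job is handed in: The lever stands still in the slot marked by the ring tile, home to within about 0.05 rad (6 mm at the knob) of the slot's end, knob down on its stalk (knob centre within 37 mm of the ring tile's centre seen from above) (horizontal distance between knob_centre and mark_ring below 0.037 m and (value of joint lever_along above 0.255 rad or value of joint lever_along below -0.255 rad) and velocity of joint lever_along between -0.05 and 0.05 rad/s and value of joint knob below 0.004 m); the robot touches nothing.
It fails at once if the knob is pulled up its stalk by more than 6 mm (value of joint knob above 0.006 m).
It fails at once if the lever is run well into a wrong marked slot (knob centre within 43 mm of another tile's centre) (horizontal distance between knob_centre and mark_bar below 0.043 m or horizontal distance between knob_centre and mark_twobars below 0.043 m or horizontal distance between knob_centre and mark_cross below 0.043 m).
It fails at once if the lever is forced: more than 40 N on the mixer or its lever (contact force between mixer and the arm above 40 N or contact force between mixer and the fingers above 40 N).
It fails at once if a bystander is moved by more than 20 mm (distance of any of tube_rack, tip_box, sample_pot, tub, carton, wash_bottle, pipette from where it was at the start of the episode above 0.02 m).
It also fails if it takes over 48 s, if anything falls off the work surface, if the arm or the gripper's body presses on something with over 40 N, if the wrist force passes 120 N, or if a joint passes its speed limit or range.

## Working session

There is one attempt and no reset: what is moved stays moved. The work goes in short steps, Python scripts to look and compute and a tool call to move; the robot and the scene stay as the last step left them, time stands still between calls to the robot, and variables do not carry over. Pictures are saved under pics/ and viewed, at most 10 in all, crops included, and the job is handed in when it is done.

```bash
ls; mkdir -p pics; python3 - <<'E'
from bench import r, viewer, close_job, read_state
import cv2,json,pickle
for n in("scene","top"):
    c=viewer.camera(n); cv2.imwrite(f"pics/{n}0.png",c["img"][:,:,::-1]); pickle.dump(c,open(n+".pkl","wb"))
    print(n,c["fx"],c["fy"],c["cx"],c["cy"],c["k1"],c["pose"])
s=read_state();print(s["time"],s["ee_pos"],s["eef_rot"],s["ft_force"],s["width"])
E
```

```text
bench.py
pics
scene 480.47427014557746 480.47427014557746 321.8789850782534 199.599002868636 -0.07597455263334896 [[-0.3081721   0.75583908 -0.57769996  1.42586159]
 [ 0.95132777  0.24335671 -0.1890846   0.283704  ]
 [-0.00233037 -0.60785261 -0.79404646  1.2808654 ]
 [ 0.          0.          0.          1.        ]]
top 392.01841225164594 392.01841225164594 312.71773055842425 200.75097535691785 0.01869349934072628 [[-0.02347004 -0.98328438  0.18055743  0.3365453 ]
 [-0.99968337  0.02472231  0.00468799 -0.00751174]
 [-0.00907342 -0.18039024 -0.98355327  1.42028715]
 [ 0.          0.          0.          1.        ]]
0.1 [ 0.15077489 -0.60620565  0.24382273] [ 9.92578154e-01  1.21606720e-01 -1.04117588e-04 -6.34243023e-04] [-0.38528993 -0.40586995  0.06950891] 0.08668472749100184
```

View pics/scene0.png

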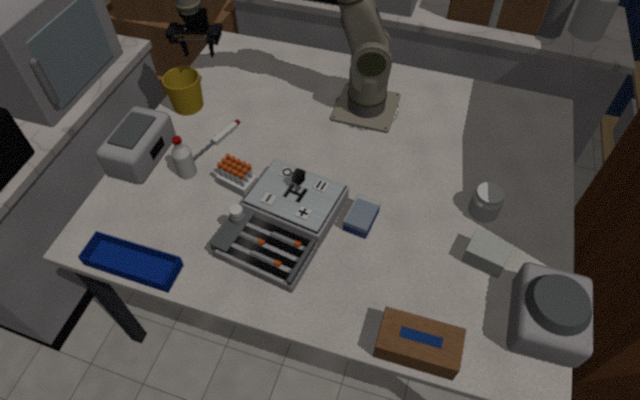

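View pics/top0.png

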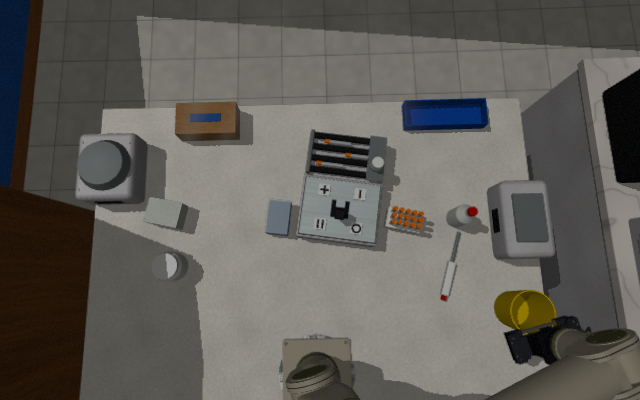

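The scene and top views agree: the ring tile is at the near-right corner, around (356,229) in top. Cross is at about (324,190), bar (360,195), two bars (320,224), and the knob is parked near (341,208). Next I'll measure precisely.

```bash
cat > h.py <<'E'
import numpy as np,cv2,pickle
def ray(c,u,v):
    d=np.array([[(u-c["cx"])/c["fx"],(v-c["cy"])/c["fy"]]])[0]; s=d.copy()
    for _ in range(20): s=d/(1+c["k1"]*(s@s))
    P=np.array(c["pose"]); return P[:3,3],P[:3,:3]@np.r_[s,1]
def on(c,u,v,z):
    o,d=ray(c,u,v); return o+d*(z-o[2])/d[2]
def proj(c,p):
    P=np.array(c["pose"]); q=P[:3,:3].T@(np.asarray(p)-P[:3,3]); s=q[:2]/q[2]; s=s*(1+c["k1"]*(s@s))
    return np.array([s[0]*c["fx"]+c["cx"],s[1]*c["fy"]+c["cy"]])
E
python3 - <<'E'
from h import *
t=pickle.load(open("top.pkl","rb"));s=pickle.load(open("scene.pkl","rb"))
a=cv2.resize(t["img"][165:255,290:440],None,fx=5,fy=5,interpolation=2)
cv2.imwrite("pics/t1.png",a[:,:,::-1])
a=cv2.resize(s["img"][145:255,200:360],None,fx=5,fy=5,interpolation=2)
cv2.imwrite("pics/s1.png",a[:,:,::-1])
for c,x0,y0,x1,y1 in((t,300,177,384,245),(s,245,160,350,235)):
    g=cv2.cvtColor(c["img"],cv2.COLOR_RGB2GRAY)[y0:y1,x0:x1]
    n,l,st,ce=cv2.connectedComponentsWithStats((g<90).astype(np.uint8))
    for i in range(1,n):
        if st[i,4]>8:
            u,v=ce[i]+[x0,y0];print(st[i],np.round([u,v],1),np.round(on(c,u,v,.091),4))
E
```

```text
[  0   0  84  68 618] [371.7 213. ] [ 0.5328 -0.202   0.091 ]
[20  9  9  8 31] [324.2 189.5] [ 0.6192 -0.042   0.091 ]
[59 13  2  8 15] [359.5 193.7] [ 0.6011 -0.1634  0.091 ]
[ 30  22  26  27 363] [341.6 212.9] [ 0.5358 -0.0991  0.091 ]
[17 42  2  9 16] [317.5 223.2] [ 0.5024 -0.0157  0.091 ]
[21 43  3  8 16] [322.1 223.5] [ 0.5009 -0.0314  0.091 ]
[51 46 10 10 46] [355.8 227.8] [ 0.4835 -0.1455  0.091 ]
[  0  59  66   9 228] [327.6 241.1] [ 0.4406 -0.0481  0.091 ]
[ 0  3  6 14 67] [247.3 170.1] [ 0.519  -0.2701  0.091 ]
[ 38   8  24  35 485] [294.9 182.8] [ 0.5221 -0.1029  0.091 ]
[ 0 19 14 18 43] [251.2 187.3] [ 0.5823 -0.2294  0.091 ]
[71 21  5  7 15] [318.1 184.3] [ 0.5051 -0.0301  0.091 ]
[76 23  5  7 14] [322.7 185.9] [ 0.5069 -0.0141  0.091 ]
[  0  26 101  48 294] [296.8 215. ] [ 0.6399 -0.054   0.091 ]
[ 76  31  29  44 470] [339.6 216.1] [0.6036 0.0711 0.091 ]
[21 35  5  6 12] [268.2 197.5] [ 0.6039 -0.1624  0.091 ]
[  0  46  67  29 883] [268.2 224.4] [ 0.699  -0.1243  0.091 ]
[54 49  9  7 30] [302.7 211.8] [ 0.6229 -0.0409  0.091 ]
```

View pics/t1.png

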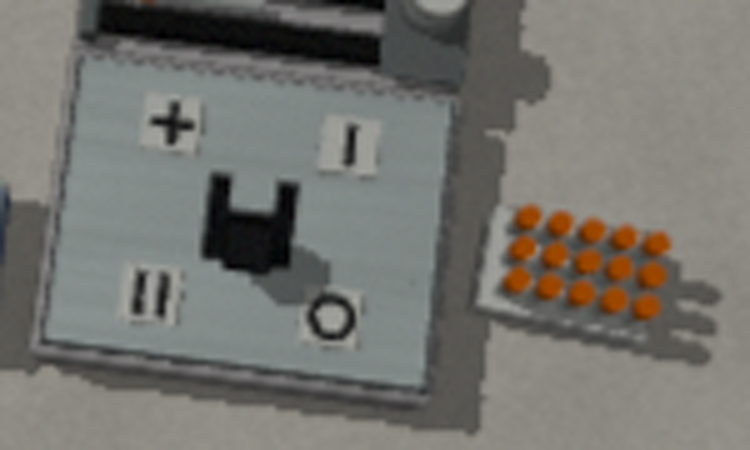

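View pics/s1.png

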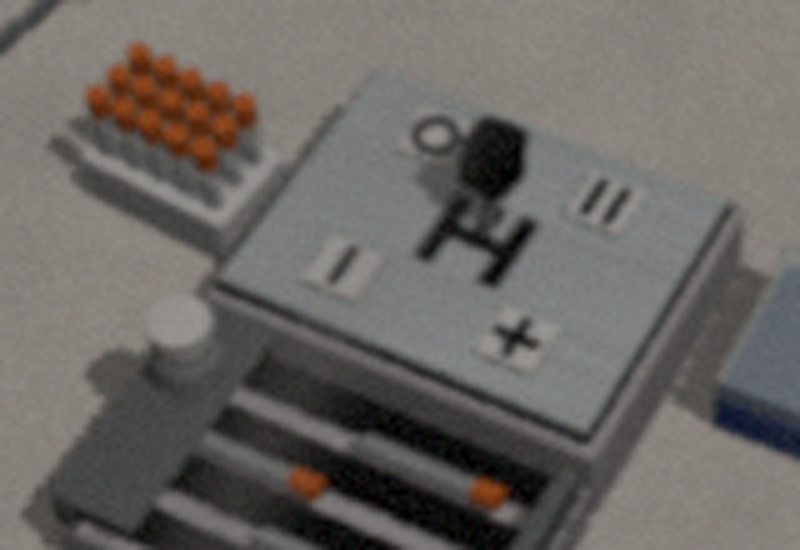

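The ring is at the near-right corner, with nothing in the way. From the tile centres: gate centre (0.5525, -0.093), yaw -0.153. The plan is to keep the fingers closed with the tips at about z 0.116 and push the knob +x, then -y, then -x in the mixer frame. First I'll lift, turn 0.4 and close.

The rows are not in the units I measure in: turns go in shares of 360 degrees. I convert before sending: 0.397 rad is 0.0632.

```bash
cat > st.py <<'E'
from bench import r, viewer, close_job, read_state
import numpy as np
from scipy.spatial.transform import Rotation as R
s=read_state();C=np.array([.5525,-.093]);a=-.153
M=np.array([[np.cos(a),np.sin(a)],[-np.sin(a),np.cos(a)]])
p=np.array(s["ee_pos"]);T=R.from_quat(s["eef_rot"]).as_matrix()
print("t",round(s["time"],2),"mixer mm",np.round(1000*np.r_[M@(p[:2]-C),p[2]],1),"toolx yaw-a",round(np.arctan2(T[1,0],T[0,0])-a,4),"F mixer",np.round(np.r_[M@s["ft_force"][:2],s["ft_force"][2]],1),"w",round(s["width"],3))
g=lambda x,y,z:np.round(T.T@np.r_[(M.T@np.array([x,y])/1000+C)-p[:2],z/1000-p[2]],4)
import sys
if len(sys.argv)>3: print("shift",g(*map(float,sys.argv[1:4])))
E
```

>>> {"name": "jog_arm", "arguments": {"offsets": [[[0, 0, -0.02, 0.0223, 0.0], [0, 0, -0.03, 0.0446, 0.0], [0, 0, -0.03, 0.0632, 0.0], [0, 0, -0.03, 0.0632, 0.0]]], "squeeze": 10}}

```text
time: 0.5
ee_pos: [0.1509, -0.6065, 0.2745]
eef_rot: [0.997, -0.077, -0.0, -0.0]
ft_force: [-0.0, 0.4, -0.3]
width: 0.0631
grip_force: 0.0
```

```bash
python3 st.py -90 0 250
```

```text
t 0.5 mixer mm [-318.6 -568.7  274.5] toolx yaw-a -0.0019 F mixer [-0.1  0.4 -0.3] w 0.063
shift [ 0.2275 -0.5691  0.0244]
```

>>> {"name": "jog_arm", "arguments": {"offsets": [[[0.018, -0.045, 0, 0, 0], [0.036, -0.09, 0, 0, 0], [0.054, -0.135, 0, 0, 0], [0.072, -0.18, 0, 0, 0], [0.09, -0.225, 0, 0, 0], [0.108, -0.27, 0, 0, 0], [0.126, -0.315, 0, 0, 0], [0.144, -0.36, 0, 0, 0], [0.162, -0.405, 0, 0, 0], [0.18, -0.45, 0, 0, 0], [0.198, -0.495, 0, 0, 0], [0.216, -0.54, 0, 0, 0]]]}}

```text
time: 1.7
ee_pos: [0.4471, -0.104, 0.2743]
eef_rot: [0.997, -0.075, -0.0, 0.0]
ft_force: [1.6, -0.6, -0.4]
width: 0.0003
grip_force: 0.0
```

```bash
python3 st.py -90 0 138
```

```text
t 1.7 mixer mm [-102.5  -26.9  274.3] toolx yaw-a 0.0037 F mixer [ 1.7 -0.4 -0.4] w 0.0
shift [ 0.0126 -0.0269  0.1363]
```

>>> {"name": "jog_arm", "arguments": {"offsets": [[[0.012, -0.027, 0.03, 0, 0], [0.012, -0.027, 0.07, 0, 0], [0.012, -0.027, 0.11, 0, 0], [0.012, -0.027, 0.136, 0, 0], [0.012, -0.027, 0.136, 0, 0], [0.012, -0.027, 0.136, 0, 0]]]}}

```text
time: 2.3
ee_pos: [0.4628, -0.0809, 0.139]
eef_rot: [0.997, -0.075, -0.0, -0.0]
ft_force: [-0.7, -0.7, 0.9]
width: 0.0005
grip_force: 0.0
```

```bash
python3 st.py -30 0 138
```

```text
t 2.3 mixer mm [-90.5  -1.7 139. ] toolx yaw-a 0.002 F mixer [-0.6 -0.9  0.9] w 0.0
shift [ 0.0605 -0.0016  0.001 ]
```

```bash
python3 - <<'E'
from bench import r, viewer, close_job, read_state
import cv2,numpy as np
a=viewer.camera("top")["img"][165:265,290:410];b=viewer.camera("scene")["img"][130:230,230:350]
f=lambda i:cv2.resize(i,(480,400),interpolation=2)
cv2.imwrite("pics/p1.png",np.hstack([cv2.resize(a,(400,333)),cv2.resize(b,(400,333))])[:,:,::-1])
E
```

```text
(no output)
```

View pics/p1.png

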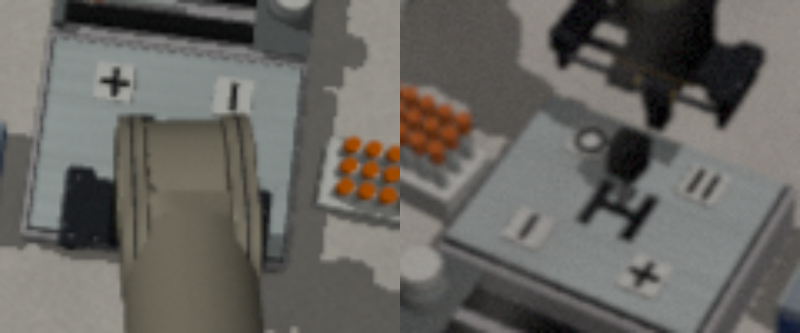

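The top view is mostly blocked by the arm. The scene view shows the closed fingers (655,110) just near-side of the knob (628,155), in line with the slot. Push towards far.

>>> {"name": "jog_arm", "arguments": {"offsets": [[[0.01, -0.002, 0.001, 0, 0], [0.02, -0.002, 0.001, 0, 0], [0.028, -0.002, 0.001, 0, 0], [0.034, -0.002, 0.001, 0, 0], [0.04, -0.002, 0.001, 0, 0], [0.046, -0.002, 0.001, 0, 0], [0.052, -0.002, 0.001, 0, 0], [0.058, -0.002, 0.001, 0, 0]]]}}

```text
time: 3.2
ee_pos: [0.5208, -0.0879, 0.1376]
eef_rot: [0.997, -0.077, -0.0, 0.0]
ft_force: [-4.1, 1.0, 2.2]
width: 0.0004
grip_force: 1.5
```

```bash
python3 st.py -28 0 138
python3 - <<'E'
from bench import r, viewer, close_job, read_state
import cv2,numpy as np
b=viewer.camera("scene")["img"][130:230,230:350]
cv2.imwrite("pics/p2.png",cv2.resize(b,(480,400),interpolation=2)[:,:,::-1])
E
```

```text
t 3.2 mixer mm [-32.1   0.2 137.6] toolx yaw-a -0.0002 F mixer [-4.2  0.4  2.2] w 0.0
shift [ 0.0041  0.0002 -0.0004]
```

View pics/p2.png

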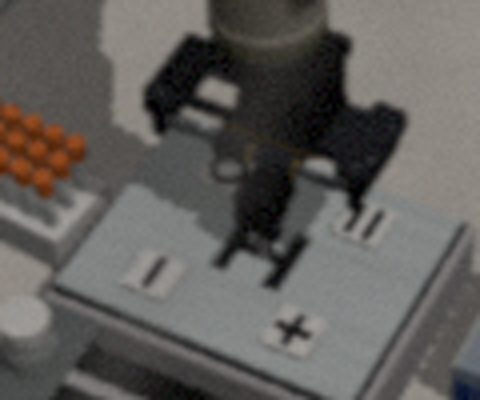

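The lever is moving at about 4 N; in the picture the stalk base (around (262,235)) is nearing the cross passage. I'll advance in small steps until the force rises at the passage wall.

>>> {"name": "jog_arm", "arguments": {"offsets": [[[0.002, 0, 0, 0, 0], [0.003, 0, 0, 0, 0], [0.003, 0, 0, 0, 0]]]}}

```text
time: 3.55
ee_pos: [0.5233, -0.0883, 0.1375]
eef_rot: [0.997, -0.077, 0.0, 0.0]
ft_force: [-3.1, 0.6, 2.2]
width: 0.0004
grip_force: 1.1
```

```bash
python3 st.py
```

```text
t 3.55 mixer mm [-29.5   0.2 137.5] toolx yaw-a -0.0002 F mixer [-3.2  0.1  2.2] w 0.0
```

>>> {"name": "jog_arm", "arguments": {"offsets": [[[0.002, 0, 0, 0, 0], [0.002, 0, 0, 0, 0]]]}}

```text
time: 3.75
ee_pos: [0.5253, -0.0886, 0.1376]
eef_rot: [0.997, -0.077, -0.0, 0.0]
ft_force: [-3.8, 1.4, 2.0]
width: 0.0004
grip_force: 1.6
```

```bash
python3 st.py
```

```text
t 3.75 mixer mm [-27.6   0.2 137.6] toolx yaw-a -0.0002 F mixer [-4.   0.8  2. ] w 0.0
```

>>> {"name": "jog_arm", "arguments": {"offsets": [[[0.001, 0, 0, 0, 0], [0.002, 0, 0, 0, 0], [0.002, 0, 0, 0, 0]]]}}

```text
time: 4.05
ee_pos: [0.5274, -0.0889, 0.1376]
eef_rot: [0.997, -0.077, 0.0, 0.0]
ft_force: [-3.3, 0.7, 3.1]
width: 0.0007
grip_force: 1.7
```

```bash
python3 st.py
```

```text
t 4.05 mixer mm [-25.5   0.2 137.6] toolx yaw-a -0.0002 F mixer [-3.3  0.2  3.1] w 0.001
```

>>> {"name": "jog_arm", "arguments": {"offsets": [[[-0.01, 0, 0, 0, 0], [-0.022, 0, 0, 0, 0], [-0.022, -0.03, 0, 0, 0], [-0.022, -0.056, 0, 0, 0], [-0.022, -0.056, 0, 0, 0]]]}}

```text
time: 4.55
ee_pos: [0.5137, -0.0263, 0.1379]
eef_rot: [0.997, -0.074, 0.001, -0.001]
ft_force: [0.0, 0.3, -0.9]
width: 0.0007
grip_force: 0.0
```

```bash
python3 st.py 0 55 138
python3 - <<'E'
from bench import r, viewer, close_job, read_state
import cv2,numpy as np
b=viewer.camera("scene")["img"][130:230,230:350]
cv2.imwrite("pics/p3.png",cv2.resize(b,(480,400),interpolation=2)[:,:,::-1])
E
```

```text
t 4.55 mixer mm [-48.5  60.  137.9] toolx yaw-a 0.0047 F mixer [-0.   0.3 -0.9] w 0.001
shift [ 0.0484  0.0052 -0.    ]
```

View pics/p3.png

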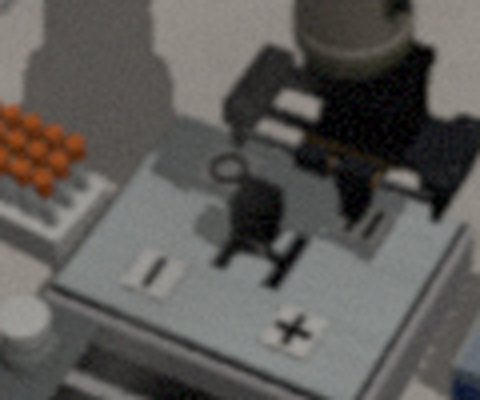

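The knob stands free at about crop (257,208) → scene pixel (294,182). I'll compare that with the predicted positions for various tilts.

```bash
python3 - <<'E'
from h import *
from bench import r, viewer, close_job, read_state
c=viewer.camera("scene")
a=-.153;
def W(x,y,z): return [.5525+x*np.cos(a)-y*np.sin(a),-.093+x*np.sin(a)+y*np.cos(a),z]
for th in(-.305,-.1,-.05,0,.03):print(th,proj(c,W(.125*np.sin(th),0,.015+.125*np.cos(th))),proj(c,W(.145*np.sin(th),0,.015+.145*np.cos(th))))
def blob(c):
    g=cv2.cvtColor(c["img"],cv2.COLOR_RGB2GRAY)[150:210,270:312]
    m=cv2.morphologyEx((g<50).astype(np.uint8),cv2.MORPH_OPEN,np.ones((4,4)));n,l,st,ce=cv2.connectedComponentsWithStats(m)
    for i in range(1,n): print(st[i],ce[i]+[270,150])
blob(pickle.load(open("scene.pkl","rb")));blob(c)
E
```

```text
-0.305 [299.66686386 173.631143  ] [300.34537792 168.33123636]
-0.1 [295.76549323 178.05227437] [295.78398464 173.43629037]
-0.05 [294.79318984 179.33650653] [294.64437487 174.92764343]
0 [293.81847829 180.69540093] [293.50100118 176.50858241]
0.03 [293.23370733 181.54511179] [292.81462892 177.49844313]
[ 23  21  12  15 148] [298.81081081 177.74324324]
[ 17   0  14  13 125] [292.912 155.464]
[34  0  8  5 32] [307.96875 151.59375]
[34 10  8 15 87] [308.26436782 167.50574713]
[ 19  26  13  18 198] [294.55555556 184.29292929]
```

The knob is about mid-passage (dv 6.5 px of the 7.1 expected). Now around to its left side and push towards -y.

>>> {"name": "jog_arm", "arguments": {"offsets": [[[0.025, 0.002, 0, 0, 0], [0.049, 0.005, 0, 0, 0], [0.049, 0.012, 0, 0, 0], [0.049, 0.02, 0, 0, 0], [0.049, 0.026, 0, 0, 0], [0.049, 0.032, 0, 0, 0], [0.049, 0.036, 0, 0, 0], [0.049, 0.036, 0, 0, 0]]]}}

```text
time: 5.45
ee_pos: [0.5568, -0.0739, 0.1378]
eef_rot: [0.997, -0.077, 0.0, 0.0]
ft_force: [-0.2, 0.3, -0.2]
width: 0.0004
grip_force: 0.2
```

```bash
python3 st.py 0 0 138
```

```text
t 5.45 mixer mm [  1.3  19.5 137.8] toolx yaw-a -0.0009 F mixer [-0.2  0.3 -0.2] w 0.0
shift [-0.0013  0.0195 -0.0002]
```

>>> {"name": "jog_arm", "arguments": {"offsets": [[[-0.001, 0.004, 0, 0, 0], [-0.001, 0.008, 0, 0, 0], [-0.001, 0.008, 0, 0, 0]]]}}

```text
time: 5.75
ee_pos: [0.5549, -0.0817, 0.1377]
eef_rot: [0.997, -0.077, 0.0, 0.0]
ft_force: [0.9, 0.7, 0.6]
width: 0.0007
grip_force: 0.6
```

```bash
python3 st.py -0 0 138
python3 - <<'E'
from bench import r, viewer, close_job, read_state
import cv2,numpy as np
b=viewer.camera("scene")["img"][130:230,230:350]
cv2.imwrite("pics/p4.png",cv2.resize(b,(480,400),interpolation=2)[:,:,::-1])
E
```

```text
t 5.75 mixer mm [  0.7  11.5 137.7] toolx yaw-a -0.0008 F mixer [0.8 0.9 0.6] w 0.001
shift [-0.0007  0.0115 -0.0003]
```

View pics/p4.png

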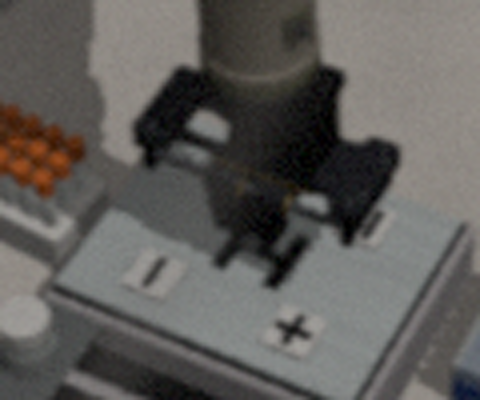

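The knob (left dark block, around (230,210)) has shifted left of the fingers (265,215), so the push is working. Continue.

>>> {"name": "jog_arm", "arguments": {"offsets": [[[-0.001, 0.004, 0, 0, 0], [-0.001, 0.008, 0, 0, 0], [-0.001, 0.011, 0, 0, 0], [-0.001, 0.011, 0, 0, 0]]]}}

```text
time: 6.2
ee_pos: [0.552, -0.0923, 0.1374]
eef_rot: [0.997, -0.077, -0.0, 0.0]
ft_force: [1.6, 1.0, -0.9]
width: 0.0003
grip_force: 0.7
```

```bash
python3 st.py -0 0 138
```

```text
t 6.2 mixer mm [ -0.6   0.6 137.4] toolx yaw-a -0.0009 F mixer [ 1.5  1.2 -0.9] w 0.0
shift [ 0.0006  0.0006 -0.0006]
```

>>> {"name": "jog_arm", "arguments": {"offsets": [[[0, 0.003, 0, 0, 0], [0, 0.005, 0, 0, 0], [0, 0.005, 0, 0, 0]]]}}

```text
time: 6.5
ee_pos: [0.5511, -0.097, 0.1373]
eef_rot: [0.997, -0.077, -0.0, 0.0]
ft_force: [1.8, 0.8, -0.6]
width: 0.0007
grip_force: 1.1
```

```bash
python3 st.py -0 0 138
```

```text
t 6.5 mixer mm [ -0.8  -4.2 137.3] toolx yaw-a -0.0005 F mixer [ 1.6  1.1 -0.6] w 0.001
shift [ 0.0008 -0.0042 -0.0007]
```

>>> {"name": "jog_arm", "arguments": {"offsets": [[[0, 0.002, 0, 0, 0], [0, 0.003, 0, 0, 0], [0, 0.003, 0, 0, 0]]]}}

```text
time: 6.8
ee_pos: [0.5507, -0.0998, 0.1374]
eef_rot: [0.997, -0.077, -0.0, 0.0]
ft_force: [1.0, 3.4, -2.0]
width: 0.0005
grip_force: 1.4
```

```bash
python3 st.py
```

```text
t 6.8 mixer mm [ -0.8  -7.  137.4] toolx yaw-a -0.0004 F mixer [ 0.5  3.5 -2. ] w 0.001
```

>>> {"name": "jog_arm", "arguments": {"offsets": [[[0, 0.002, 0, 0, 0], [0, 0.003, 0, 0, 0], [0, 0.003, 0, 0, 0]]]}}

```text
time: 7.1
ee_pos: [0.5503, -0.1028, 0.1374]
eef_rot: [0.997, -0.077, -0.0, 0.0]
ft_force: [1.1, 2.9, -2.2]
width: 0.0004
grip_force: 1.4
```

```bash
python3 st.py
```

```text
t 7.1 mixer mm [ -0.7 -10.1 137.4] toolx yaw-a -0.0005 F mixer [ 0.6  3.  -2.2] w 0.0
```

>>> {"name": "jog_arm", "arguments": {"offsets": [[[0, 0.002, 0, 0, 0], [0, 0.002, 0, 0, 0]]]}}

```text
time: 7.3
ee_pos: [0.5501, -0.1042, 0.1374]
eef_rot: [0.997, -0.076, -0.0, -0.0]
ft_force: [1.5, 5.1, -2.9]
width: 0.0004
grip_force: 2.3
```

```bash
python3 st.py
```

```text
t 7.3 mixer mm [ -0.7 -11.5 137.4] toolx yaw-a 0.0001 F mixer [ 0.7  5.3 -2.9] w 0.0
```

>>> {"name": "jog_arm", "arguments": {"offsets": [[[0, 0.002, 0, 0, 0], [0, 0.002, 0, 0, 0]]]}}

```text
time: 7.5
ee_pos: [0.5499, -0.1052, 0.1373]
eef_rot: [0.997, -0.076, -0.0, -0.001]
ft_force: [2.1, 7.4, -4.8]
width: 0.0008
grip_force: 3.8
```

```bash
python3 st.py
```

```text
t 7.5 mixer mm [ -0.7 -12.4 137.3] toolx yaw-a 0.001 F mixer [ 0.9  7.7 -4.8] w 0.001
```

>>> {"name": "jog_arm", "arguments": {"offsets": [[[0, 0.001, 0, 0, 0], [0, 0.002, 0, 0, 0]]]}}

```text
time: 7.7
ee_pos: [0.5497, -0.106, 0.1372]
eef_rot: [0.997, -0.076, -0.0, -0.002]
ft_force: [1.8, 11.5, -6.1]
width: 0.0009
grip_force: 6.2
```

```bash
python3 st.py
```

```text
t 7.7 mixer mm [ -0.8 -13.3 137.2] toolx yaw-a 0.0019 F mixer [ 0.  11.6 -6.1] w 0.001
```

The force has climbed to 11.6 N, so the knob is at the cross stop. Back off, go round the far side and push towards near.

>>> {"name": "jog_arm", "arguments": {"offsets": [[[0, -0.015, 0, 0, 0], [0, -0.03, 0, 0, 0], [0.03, -0.03, 0, 0, 0], [0.055, -0.03, 0, 0, 0], [0.055, -0.005, 0, 0, 0], [0.055, 0.025, 0, 0, 0], [0.055, 0.025, 0, 0, 0], [0.055, 0.025, 0, 0, 0]]]}}

```text
time: 8.5
ee_pos: [0.6002, -0.142, 0.1378]
eef_rot: [0.997, -0.077, 0.0, 0.0]
ft_force: [0.7, 1.5, 0.7]
width: 0.0004
grip_force: 0.0
```

```bash
python3 st.py -6 -40 136
python3 - <<'E'
from bench import r, viewer, close_job, read_state
import cv2,numpy as np
b=viewer.camera("scene")["img"][130:230,230:350];a=viewer.camera("top")["img"][165:265,290:410]
cv2.imwrite("pics/p5.png",np.hstack([cv2.resize(a,(400,333)),cv2.resize(b,(400,333))])[:,:,::-1])
E
```

```text
t 8.5 mixer mm [ 54.6 -41.1 137.8] toolx yaw-a -0.0016 F mixer [0.5 1.6 0.7] w 0.0
shift [-0.0606 -0.0011  0.0018]
```

View pics/p5.png

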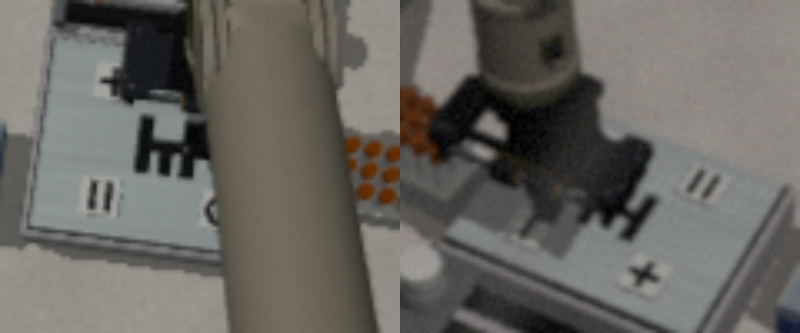

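In the top view the left column and park slot are empty, and the knob (about (200,135)) is in the right column. Push it towards near; contact is expected near x=27.

>>> {"name": "jog_arm", "arguments": {"offsets": [[[-0.012, -0.001, 0.002, 0, 0], [-0.022, -0.001, 0.002, 0, 0], [-0.028, -0.001, 0.002, 0, 0], [-0.034, -0.001, 0.002, 0, 0], [-0.04, -0.001, 0.002, 0, 0], [-0.044, -0.001, 0.002, 0, 0], [-0.048, -0.001, 0.002, 0, 0]]]}}

```text
time: 9.3
ee_pos: [0.5528, -0.1333, 0.1359]
eef_rot: [0.997, -0.077, 0.0, 0.0]
ft_force: [3.6, 0.5, 2.2]
width: 0.0007
grip_force: 1.6
```

```bash
python3 st.py
```

```text
t 9.3 mixer mm [  6.4 -39.8 135.9] toolx yaw-a -0.0003 F mixer [3.5 1.  2.2] w 0.001
```

>>> {"name": "jog_arm", "arguments": {"offsets": [[[-0.003, 0, 0, 0, 0], [-0.006, 0, 0, 0, 0], [-0.008, 0, 0, 0, 0], [-0.008, 0, 0, 0, 0]]]}}

```text
time: 9.7
ee_pos: [0.5445, -0.132, 0.1353]
eef_rot: [0.997, -0.076, -0.0, -0.0]
ft_force: [1.9, 1.3, 0.2]
width: 0.0008
grip_force: 1.2
```

```bash
python3 st.py
```

```text
t 9.7 mixer mm [ -1.9 -39.7 135.3] toolx yaw-a -0.0001 F mixer [1.7 1.6 0.2] w 0.001
```

>>> {"name": "jog_arm", "arguments": {"offsets": [[[-0.002, 0, 0, 0, 0], [-0.004, 0, 0, 0, 0], [-0.005, 0, 0, 0, 0], [-0.005, 0, 0, 0, 0]]]}}

```text
time: 10.1
ee_pos: [0.5399, -0.1312, 0.1353]
eef_rot: [0.997, -0.076, 0.0, -0.0]
ft_force: [4.7, 2.0, -2.8]
width: 0.0001
grip_force: 2.1
```

```bash
python3 st.py
```

```text
t 10.1 mixer mm [ -6.7 -39.7 135.3] toolx yaw-a -0.0001 F mixer [ 4.3  2.7 -2.8] w 0.0
```

>>> {"name": "jog_arm", "arguments": {"offsets": [[[-0.002, 0, 0, 0, 0], [-0.003, 0, 0, 0, 0], [-0.003, 0, 0, 0, 0]]]}}

```text
time: 10.4
ee_pos: [0.538, -0.1308, 0.1355]
eef_rot: [0.997, -0.076, 0.001, -0.0]
ft_force: [10.5, 1.4, -8.1]
width: 0.0003
grip_force: 5.0
```

```bash
python3 st.py
```

```text
t 10.4 mixer mm [ -8.6 -39.6 135.5] toolx yaw-a -0.0001 F mixer [10.2  3.  -8.1] w 0.0
```

>>> {"name": "jog_arm", "arguments": {"offsets": [[[-0.002, 0, 0, 0, 0], [-0.002, 0, 0, 0, 0]]]}}

```text
time: 10.6
ee_pos: [0.5368, -0.1306, 0.1358]
eef_rot: [0.997, -0.076, 0.002, -0.0]
ft_force: [14.9, 1.1, -8.0]
width: 0.0004
grip_force: 6.6
```

```bash
python3 st.py
```

```text
t 10.6 mixer mm [ -9.8 -39.6 135.8] toolx yaw-a -0.0 F mixer [14.6  3.4 -8. ] w 0.0
```

The force is 15 N at TCP x≈-10, exactly where home was predicted. Back off, lift and check.

>>> {"name": "jog_arm", "arguments": {"offsets": [[[0.01, 0, 0, 0, 0], [0.035, 0, 0, 0, 0], [0.05, 0, 0, 0, 0], [0.05, 0, -0.04, 0, 0], [0.05, 0, -0.09, 0, 0], [0.05, -0.04, -0.13, 0, 0], [0.05, -0.09, -0.14, 0, 0], [0.05, -0.14, -0.14, 0, 0], [0.05, -0.19, -0.14, 0, 0], [0.05, -0.24, -0.14, 0, 0], [0.05, -0.24, -0.14, 0, 0]]]}}

```text
time: 11.7
ee_pos: [0.6196, 0.1064, 0.2751]
eef_rot: [0.997, -0.072, -0.001, -0.001]
ft_force: [-1.1, 0.5, 0.6]
width: 0.0004
grip_force: 0.0
```

```bash
python3 st.py
python3 - <<'E'
from h import *
from bench import r, viewer, close_job, read_state
a=-.153
c=viewer.camera("scene");t=viewer.camera("top")
def W(x,y,z): return [.5525+x*np.cos(a)-y*np.sin(a),-.093+x*np.sin(a)+y*np.cos(a),z]
for x in(-.037,-.03,0): print(x,proj(c,W(x,-.039,.13)),proj(t,W(x,-.039,.13)))
cv2.imwrite("pics/p6.png",np.hstack([cv2.resize(t["img"][165:265,290:410],(400,333)),cv2.resize(c["img"][130:230,230:350],(400,333))])[:,:,::-1])
E
```

```text
t 11.7 mixer mm [ 35.9 207.3 275.1] toolx yaw-a 0.0087 F mixer [-1.2  0.3  0.6] w 0.0
-0.037 [288.79887048 170.42460605] [350.7243957  218.63450968]
-0.03 [287.71961636 171.92485354] [350.96028377 216.55927299]
0 [283.0333118  178.44114694] [351.96657746 207.71054804]
```

View pics/p6.png

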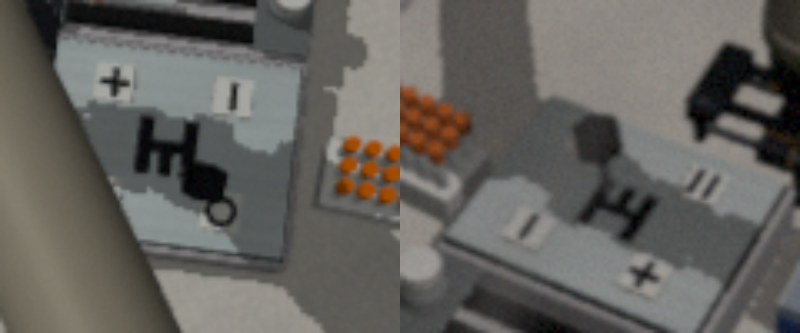

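The knob's centre in the top view is about (204,182) → pixel (351,219). That matches the home prediction of (350.7,218.6), the knob sits beside the ring, and the robot is clear of everything. Handing in.

```bash
python3 -c "
from bench import r, viewer, close_job, read_state
print(close_job())"
```

```text
the job is handed in; nothing more can be done
None
```

The lever is fully home in the ring-marked (near-right) slot, confirmed in both camera views. The largest force I read while pushing was about 17 N, the robot ended clear of everything, and I handed the job in at about 12 s; no verdict was returned.

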